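# Load the glove-box transfer tray and bolt it

## Task

Lay the flat bracket and the spatula in their own lanes of the white transfer tray, nose (tongue or blade) under the overhanging lip and lying flat on the floor. Once both are in, slide the bolt across their tails until its tip is fully home in the keeper. Do not shift the other things on the bench.

Things in the scene. Friction and masses are not known exactly. Their poses are not given: they have to be found in the camera images.
- tray: white transfer tray, steel lips, dark lane floors, fixed; origin on the bench under it, x along its two lanes towards the lips, y towards the bolt, z up. Base 6 mm thick, x -92..97, y -66..66 mm, and a wing x -92..-40, y 66..210 under the bolt. Lane centre lines: bracket y = +30, spatula y = -30. Each lane is 4 mm longer than its part, with side guides at both ends, open sides between for fingers
- bracket_seat (a point): centre point of the bracket when seated in mid-play, 12 mm above the bench; axes as the tray's. Lane floor 8 mm above the bench; tail wall at tray x = -82 (top 20 mm above the bench); side guides 36 mm apart, tops 15 mm above the bench, at tray x -82..-52 and +2..+14
- spatula_seat (a point): grip point of the spatula when seated in mid-play, 11 mm above the bench; axes as the tray's. Lane floor 6 mm above the bench; tail wall at tray x = -82 (top 18 mm above the bench); side guides 18 mm apart, tops 15 mm, at tray x -82..-52, and 38 mm apart, tops 13 mm, at x +50..+68
- bracket_lip (a point): middle of the free edge of the bracket lane's lip, on its underside: tray x = +27, 13 mm above the lane's floor. The lip is 3 mm thick and overhangs 15 mm, back to the end wall at tray x = +42. The part cannot go in level: it goes in nose first, tilted nose down by about 10 degrees, then its tail comes down
- spatula_lip (a point): middle of the free edge of the spatula lane's lip, on its underside: tray x = +72, 9.5 mm above the lane's floor. 3 mm thick, overhangs 15 mm, back to the end wall at tray x = +87. Same tilted entry, nose first
- bracket_mid (a point): centre of the loose flat aluminium bracket, 120 mm long, 8 mm thick; x to its nose, z up. 32 mm wide from x = -60 to +34 mm, then a narrow tongue 20 mm wide to x = +60 (the nose). About 90 g. Starts flat on the bench, on either side of the tray
- bracket_nose (a point): middle of the bracket's tongue end, 60 mm from bracket_mid
- spatula_mid (a point): grip point on the handle of the loose flat steel spatula, near its centre of mass, 5 mm above its underside; x to the blade, z up. Handle 14 mm wide, 10 mm thick, x = -80 to +40 mm; blade 34 mm wide, 4 mm thick, x = +35 to +85 (the nose); underside flat. About 140 g. Starts flat on the bench, on the other side of the tray
- spatula_nose (a point): middle of the spatula's blade end, 85 mm from spatula_mid, 2 mm above its underside
- bolt (a joint): travel of the sliding bolt: 0 fully drawn, 0.116 m fully home against its stop. It slides in the tray's -y direction across both tails, with about 4 N of friction, no spring. Its underside passes 2.5 mm above the tails of parts that lie flat, and it is blocked by a tail that stands up
- bolt_knob (a point): centre of the upright half of the bolt's knob, a steel post 14 mm in diameter whose top is 58.5 mm above the bench; this point is 47.5 mm above the bench. The steel rails beside it reach 25 mm, the rod 28.5 mm, the straps at the housing's mouth 32.5 mm above the bench; moves with the bolt; axes as the tray's
- bolt_tip (a point): tip of the bolt: a rod 10 mm in diameter, 23.5 mm above the bench, at tray x = -66 mm, 128 mm ahead of the knob; it starts drawn, clear of the bracket's lane by 4 to 14 mm
- keeper (a point): mouth of the keeper that takes the bolt's tip, beyond the spatula's tail; fully home the tip is 10 mm inside
- dish: a single round clear dish with a white lid, 90 mm across, 16 mm high; a bystander, origin at the centre of its underside
- dish_stack: a stack of four red-brown round dishes with white rims, 90 mm across, 64 mm high (one solid piece); a bystander, origin at the centre of its underside
- reagent: an amber bottle, 64 mm across, 140 mm high; a bystander, origin at the centre of its underside
- jar: a small squat glass jar, 48 mm across, 50 mm high; a bystander, origin at the centre of its underside
- wrench: a steel wrench 150 mm long lying flat near the robot; a bystander, origin at the centre of its underside
- marker: a grey pen-like rod 130 mm long, 14 mm thick, lying near the robot; a bystander, origin at the centre of its underside
Not all that is in view belongs to the job. Leave any green look-alike of the part that bears spatula_mid alone.

How it is judged:
By the outcome, as a careful person would: the job done as asked, in the order asked, and still so for the second after the job is handed in, with the robot touching nothing.
It also fails if it takes over 72 s, if anything falls off the work surface, if the arm or the gripper's body presses on something with over 40 N, if the wrist force passes 120 N, or if a joint passes its speed limit or range.

## Robot

A 7-joint arm with a two-finger parallel gripper is mounted at the origin on the work surface. World frame = base frame: x ahead of the robot, y to its left, z up, the work surface at z = 0. Lengths are in m, angles in rad, forces in N, time in s.
With the tool pointing down it reaches from about 0.4 to 0.85 m from the base axis. Payload 4.5 kg.
Tool frame: the origin (TCP) lies on the centre line of the jaws, within the pads' length; the fingertips stand 17 mm ahead of it and the grasp point (between the pads) lies 2 mm behind it (r.tip_reach is the distance from the TCP to the fingertips, in m); z points along the fingers, y is the line along which they close (so a half turn about z gives the same grasp; the last joint's range is limited). The gripper opens to 88 mm and grips with 3 to 60 N. Pads are 18 mm wide; open, the fingers measure 123 mm over their backs; the gripper's body (75 mm by 187 mm) begins 45 mm behind the grasp point.
Start: joints at [-1.284, 0.689, -0.195, 1.565, 0.157, 0.902, -0.215], TCP at [0.156, 0.605, 0.256] pointing down, gripper open.
Joint ranges: [-3.01, 3.01], [-0.46, 2.08], [-1.47, 1.51], [0.13, 2.56], [-1, 4.14], [0.04, 2.09], [-2.66, 2.66]. Speed limits (rad/s): [2.57, 2.57, 3.14, 3.14, 3.14, 3.14, 3.14].

## Interface

Orientations are given as a unit quaternion [x, y, z, w].
In Python, from plant import r gives the robot as it stands.
- The arm moves only by the tool step_arm, never from a script. Its argument "steps" is a list of rows, each a list of 7 numbers: the shift along the tool's x, y, z in cm, then the turn, a rotation vector about the tool's x, y, z in degrees, then the gripper's target within -1 to 1 (shut at 1, half-way at 0, fully open at -1). A call has 1 to 8 rows; each row shifts and turns the commanded pose from where the row before left it, along the tool's axes as they then stand; what a row does not reach is not made up. A row lasts 1/8 s, in which the tool goes at most 62.5 mm and 10.7 degrees, less where a joint would pass 70% of its speed; a pose out of reach is approached as far as the arm can. A call with a gripper value outside its range is refused whole. The fingers move at their own pace and stop on an object; "force" is the grip in N (left out, the last holds). Time passes only in rows, so rows that do not move let the fingers close. It gives the time, the measured TCP pose, the force, the opening and the grip force at its end, in the units of the state.
- r.get_state(): the state, without advancing time (a new reading comes with each control period).
- r.snapshot(name): name is "scene" or "top" or "wrist"; returns a dict with "pixels" (420x560x3 uint8, red, green, blue), "fx", "fy", "cx", "cy" (pixels), "cam_to_world" (4x4, takes a point from camera to world coordinates). Camera axes: x right, y down, z forward; pixel columns grow to the right and rows downward; lengths in m; the calibration is good to about 2 mm. A picture is of the moment at which its call begins. There is no depth.
- r.finish_job(): hands the job in; it is judged then, once.
The state is a dict: "clock": time; "q": joint angles; "qd": joint speeds; "joint_torque": joint torques, N m; "tool_pos": TCP position; "eef_rot": TCP orientation; "contact_force": force on the tool from outside, world axes, zero at the start; "moment": the same for the moment, N m; "opening": opening from 0.0 (shut) to 1.0 (fully open); "finger_force": force on a finger pad.
Only numpy, scipy, OpenCV 4.12 (cv2) and the standard library are available. Lean on these libraries where they do the work, as an engineer would, in place of code of your own. Each camera call takes 0.05 s, during which the arm holds its last target. There are 200 camera calls.

## Working session

There is one attempt and no reset: what is moved stays moved. The work goes in short steps, Python scripts to look and compute and a tool call to move; the robot and the scene stay as the last step left them, time stands still between calls to the robot, and variables do not carry over. Pictures are saved under pics/ and viewed, at most 11 in all, crops included, and the job is handed in when it is done.

Besides the shell and the picture viewer there is one more tool, called after "Request:" by a JSON object that holds its "fn" and its "kwargs". step_arm: Moves the arm, as the interface text tells. Its arguments: {"type":"object","properties":{"steps":{"type":"array","items":{"type":"array","items":{"type":"number"}}},"force":{"type":"number"}},"required":["steps"]}

```bash
ls; mkdir -p pics; cat > h.py <<'E'
import numpy as np, cv2
from plant import r
from scipy.spatial.transform import Rotation as R
def snap(n,f):
    s=r.snapshot(n); np.savez('pics/'+f+'.npz',**{k:np.array(v) for k,v in s.items()})
    cv2.imwrite('pics/'+f+'.png',s['pixels'][:,:,::-1]); return s
def load(f): return dict(np.load('pics/'+f+'.npz'))
def ray(s,u,v):
    T=s['cam_to_world']; d=T[:3,:3]@np.array([(u-s['cx'])/s['fx'],(v-s['cy'])/s['fy'],1.]); return T[:3,3],d
def onz(s,u,v,z):
    o,d=ray(s,u,v); return o+d*(z-o[2])/d[2]
def tri(a,b):
    o,d=ray(*a);p,e=ray(*b); t=np.linalg.lstsq(np.c_[d,-e],p-o,rcond=None)[0]
    A=o+d*t[0];B=p+e*t[1]; return (A+B)/2,np.linalg.norm(A-B)
def proj(s,P):
    T=np.linalg.inv(s['cam_to_world']); c=T[:3,:3]@np.array(P)+T[:3,3]
    return np.array([s['fx']*c[0]/c[2]+s['cx'],s['fy']*c[1]/c[2]+s['cy']])
def totool(v):
    return R.from_quat(r.get_state()['eef_rot']).inv().apply(v)
E
python3 - <<'E'
from h import *
a=snap('scene','s0');b=snap('top','t0');c=snap('wrist','w0')
for s in(a,b,c): print(s['fx'],np.round(s['cam_to_world'],3).tolist())
st=r.get_state();print(st['tool_pos'],st['eef_rot'],r.tip_reach)
E
```

```text
pics
503.7081748302543 [[-0.643, 0.654, -0.399, 1.028], [0.766, 0.54, -0.349, 0.523], [-0.012, -0.53, -0.848, 1.156], [0.0, 0.0, 0.0, 1.0]]
439.1193324316822 [[0.0, -0.989, 0.149, 0.347], [-1.0, 0.001, 0.006, 0.051], [-0.006, -0.149, -0.989, 1.374], [0.0, 0.0, 0.0, 1.0]]
364.22070207749255 [[0.25, 0.917, 0.309, 0.074], [0.968, -0.237, -0.082, 0.625], [-0.002, 0.32, -0.947, 0.384], [0.0, 0.0, 0.0, 1.0]]
[0.15623346 0.60469244 0.25510902] [ 1.26021809e-01  9.92027228e-01 -6.93320783e-04 -4.00490548e-05] 0.017
```

View pics/t0.png

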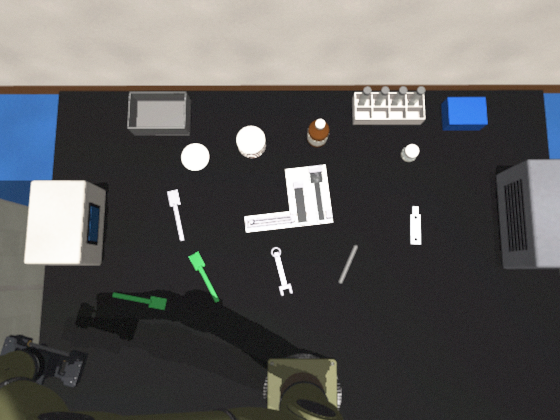

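View pics/s0.png

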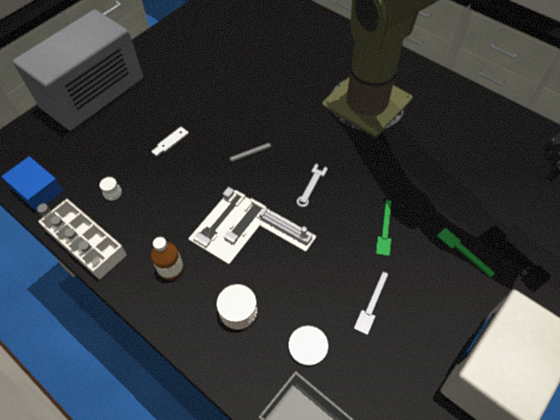

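The top view shows a steel spatula at about (176,215), blade up at (174,196), and two green look-alikes at (204,277) and (140,300). The bracket is at (415,226) with its tongue at (415,209), and the tray is at (310,195) with its bolt wing on the left at (268,222). The steel one (scene view (372,302)) matches spatula_mid because it is not green. I'll confirm that in a crop and measure from both views.

```bash
python3 - <<'E'
from h import *
a=load('s0');b=load('t0')
def blob(s,box,thr):
    x0,y0,x1,y1=box; g=s['pixels'][y0:y1,x0:x1].astype(int)
    m=((g.min(2)>thr)).astype(np.uint8)
    n,l,st,c=cv2.connectedComponentsWithStats(m); i=1+st[1:,4].argmax()
    cn=max(cv2.findContours((l==i).astype(np.uint8),0,1)[0],key=cv2.contourArea)
    return c[i]+[x0,y0], cn[:,0]+[x0,y0], st[i,4]
for nm,bt,bs,z in(('spat',(155,180,195,250),(345,260,400,345),.008),('brk',(400,200,432,255),(140,120,200,165),.008)):
    ct,kt,A=blob(b,bt,90);cs,ks,B=blob(a,bs,90)
    P,e=tri((b,*ct),(a,*cs)); W=np.array([onz(b,*p,z)[:2] for p in kt],np.float32)
    rc=cv2.minAreaRect(W); print(nm,A,B,'tri',P.round(4),e.round(4),'rect',np.round(rc[0],4),np.round(rc[1],4))
    vx=cv2.fitLine(W,1,0,.01,.01).ravel();print(' dir',vx, 'ang',np.degrees(np.arctan2(vx[1],vx[0])))
    pr=(W-rc[0])@(vx[:2]*np.sign(vx[0]));c=np.array(rc[0]);print(' ends',pr.min(),pr.max())
ct,kt,A=blob(b,(235,155,340,240),110)
ap=cv2.approxPolyDP(kt.reshape(-1,1,2).astype(np.int32),3,True)[:,0]
for p in ap: print(p,onz(b,*p,.006).round(3))
f=lambda s,x0,y0,w,h,k:cv2.resize(s['pixels'][y0:y0+h,x0:x0+w,::-1],None,fx=k,fy=k,interpolation=2)
M=np.zeros((600,800,3),np.uint8)
M[:400,:440]=f(b,235,155,110,100,4);M[:400,440:800]=f(a,185,180,90,100,4)[:, :360]
M[400:600,:200]=f(b,155,182,66,66,3.0303)[:200,:200];M[400:600,200:400]=f(b,380,192,66,66,3.0303)[:200,:200];M[400:600,400:600]=f(a,340,260,66,66,3.0303)[:200,:200]
cv2.imwrite('pics/m0.png',M)
E
```

```text
spat 381 643 tri [0.553  0.3937 0.0034] 0.0048 rect [0.5369 0.3902] [0.1661 0.0368]
 dir [0.97313267 0.230245   0.6046617  0.40627664] ang 13.311496
 ends -0.08298570280784467 0.0829760017431127
brk 409 402 tri [ 0.501  -0.358   0.0081] 0.0057 rect [ 0.5045 -0.3568] [0.0342 0.1206]
 dir [ 0.9992829  -0.03786474  0.51226175 -0.35638997] ang -2.1700087
 ends -0.060200018937432986 0.060244312179147386
[325 164] [ 0.701 -0.077  0.006]
[284 169] [0.685 0.054 0.006]
[289 210] [0.552 0.038 0.006]
[244 216] [0.533 0.18  0.006]
[245 231] [0.486 0.176 0.006]
[333 222] [ 0.514 -0.1    0.006]
```

View pics/m0.png

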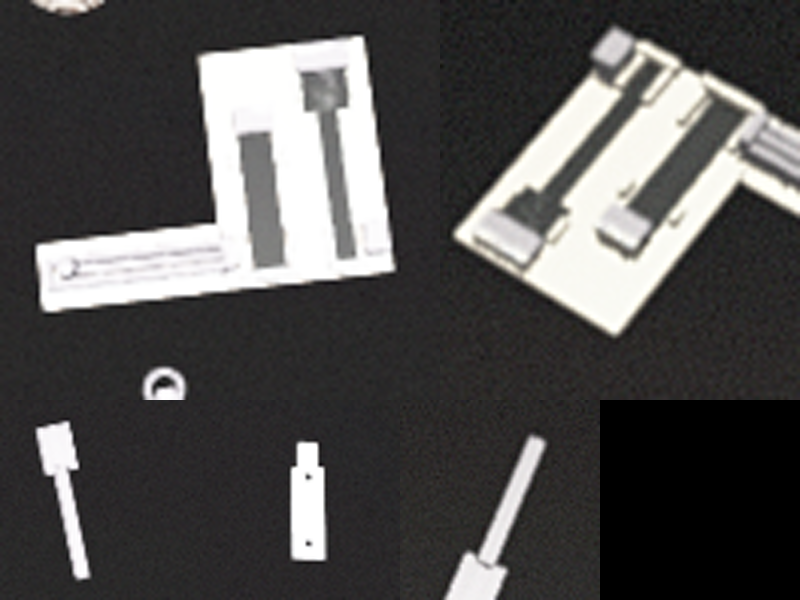

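The crop confirms it: the steel-white spatula (bottom left; bottom right from the scene camera) has its blade away from the robot, and the bracket has its tongue away too. The tray origin is near (0.598,-0.024) with a yaw of about 6.5°. I'll go above the spatula.

Request:
{"fn": "step_arm", "kwargs": {"steps": [[-5.25,-1.42,0.7,0,0,0,-1],[-5.25,-1.42,0.7,0,0,0,-1],[-5.25,-1.42,0.7,0,0,0,-1],[-5.25,-1.42,0.7,0,0,0,-1],[-5.25,-1.42,0.7,0,0,0,-1],[-5.25,-1.42,0.7,0,0,0,-1],[-5.25,-1.42,0.7,0,0,0,-1],[-5.25,-1.42,0.7,0,0,0,-1]]}}

```text
clock: 1.15
tool_pos: [0.5358, 0.389, 0.1992]
eef_rot: [0.126, 0.992, -0.0, -0.0]
contact_force: [-0.6, 0.4, 0.2]
opening: 1.001
finger_force: 0.0
```

Request:
{"fn": "step_arm", "kwargs": {"steps": [[0,0,0,0,0,-8,-1],[0,0,0,0,0,-8,-1],[0,0,0,0,0,-8,-1],[0,0,0,0,0,0,-1]], "force": 30}}

```text
clock: 1.65
tool_pos: [0.5345, 0.3898, 0.1993]
eef_rot: [-0.082, 0.997, -0.0, -0.0]
contact_force: [-0.1, 0.5, 1.1]
opening: 0.999
finger_force: 0.0
```

```bash
python3 - <<'E'
from h import *
w=snap('wrist','w1');st=r.get_state();print(st['clock'],st['tool_pos'],R.from_quat(st['eef_rot']).as_matrix().round(3).tolist(),st['q'].round(2) if hasattr(st['q'],'round') else st['q'])
print(w['cam_to_world'].round(3).tolist())
E
```

```text
1.7 [0.53449524 0.389894   0.19940422] [[-0.987, -0.163, -0.001], [-0.163, 0.987, -0.0], [0.001, 0.0, -1.0]] [-0.52  0.82 -0.35  1.49  0.33  0.89  0.76]
[[-0.163, 0.935, 0.315, 0.451], [0.987, 0.155, 0.052, 0.376], [0.0, 0.319, -0.948, 0.329], [0.0, 0.0, 0.0, 1.0]]
```

View pics/w1.png

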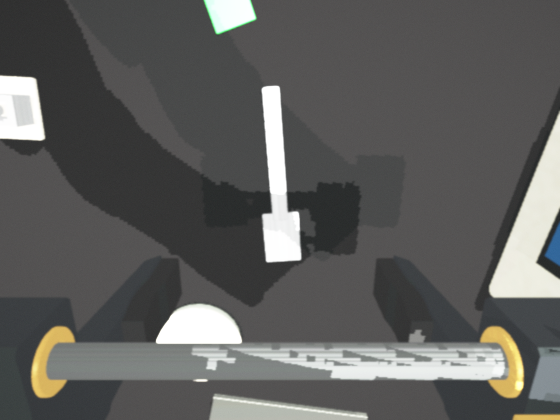

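The wrist view shows the steel spatula with its tail end at (272,88), the blade end at (283,261), and the dish at (199,325). Nothing stands between the fingers and the handle. Now I'll measure the axis.

```bash
cat >> h.py <<'E'
def comp(s,box,lo=150,seed=None):
    x0,y0,x1,y1=box; g=cv2.GaussianBlur(s['pixels'][y0:y1,x0:x1],(3,3),0).astype(int)
    m=(g.min(2)>lo).astype(np.uint8); n,l,st,c=cv2.connectedComponentsWithStats(m)
    i=1+st[1:,4].argmax() if seed is None else l[seed[1]-y0,seed[0]-x0]
    ys,xs=np.nonzero(l==i); return np.c_[xs+x0,ys+y0]
def rows(p):  # centre column and width for each row
    return np.array([(v,p[p[:,1]==v,0].mean(),np.ptp(p[p[:,1]==v,0])+1) for v in np.unique(p[:,1])])
E
python3 - <<'E'
from h import *
w=load('w1');t=load('t0');a=load('s0')
p=comp(w,(240,75,320,275),120);q=rows(p);print(q[::12].round(1))
h=q[(q[:,2]<26)];h=h[4:-4]
k=np.polyfit(h[:,0],h[:,1],1);f=lambda v:np.polyval(k,v)
v0,v1=q[0,0]-.5,q[-1,0]+.5
A=onz(w,f(v0),v0,.010);B=onz(w,f(200),200,.010);C=onz(w,q[-6:,1].mean(),v1,.004)
d=(B-A)[:2];d/=np.linalg.norm(d);print('tail',A,'nose',C,'len',np.linalg.norm(C-A),'ang handle',np.degrees(np.arctan2(d[1],d[0])), 'tail-nose',np.degrees(np.arctan2(*(C-A)[1::-1])))
print('grip',A[:2]+d*.08,C[:2]-d*.085)
# height check : blade centroid across top/wrist
pb=p[p[:,1]>218].mean(0);pt=comp(t,(155,180,195,250),90);pt=pt[pt[:,1]<206]
print('blade tri',tri((w,*pb),(t,*pt.mean(0))), 'whole tri',tri((w,*p.mean(0)),(t,*comp(t,(155,180,195,250),90).mean(0))),tri((w,*p.mean(0)),(a,*comp(a,(345,260,400,345),90).mean(0))))
E
```

```text
[[ 85.  272.5  12. ]
 [ 97.  271.   19. ]
 [109.  272.   19. ]
 [121.  273.   19. ]
 [133.  274.   19. ]
 [145.  274.5  18. ]
 [157.  275.5  18. ]
 [169.  276.5  18. ]
 [181.  277.5  18. ]
 [193.  278.   17. ]
 [205.  279.   17. ]
 [217.  280.5  38. ]
 [229.  281.5  38. ]
 [241.  281.5  36. ]
 [253.  283.   37. ]]
tail [0.45393902 0.37048391 0.01      ] nose [0.61846625 0.40610457 0.004     ] len 0.16844596701875006 ang handle 13.505842776769706 tail-nose 12.21617381197973
grip [0.5317267  0.38916747] [0.53581683 0.38625329]
blade tri (array([0.5924733 , 0.40377087, 0.00727301]), np.float64(0.00026507125986490165)) whole tri (array([ 0.54706759,  0.39418816, -0.00291411]), np.float64(0.009224941412936243)) (array([ 0.5467373 ,  0.39106974, -0.01536099]), np.float64(0.0026011589442679686))
```

Request:
{"fn": "step_arm", "kwargs": {"steps": [[0,-0.2,4,0,0,-3.6,-0.3],[0,0,5,0,0,0,-0.3],[0,0,5,0,0,0,-0.3],[0,0,2.5,0,0,0,-0.3],[0,0,1.2,0,0,0,-0.3],[0,0,0.3,0,0,0,-0.3],[0,0,0,0,0,0,-0.3]], "force": 30}}

```text
clock: 2.58
tool_pos: [0.5355, 0.3888, 0.0208]
eef_rot: [-0.114, 0.993, 0.001, 0.001]
contact_force: [0.0, -0.2, 0.1]
opening: 0.653
finger_force: 0.0
```

Request:
{"fn": "step_arm", "kwargs": {"steps": [[0,0,0,0,0,0,0.4],[0,0,0,0,0,0,1],[0,0,0,0,0,0,1],[0,0,0,0,0,0,1],[0,0,0,0,0,0,1]], "force": 30}}

```text
clock: 3.2
tool_pos: [0.5348, 0.3885, 0.0198]
eef_rot: [-0.114, 0.993, 0.0, 0.0]
contact_force: [0.0, 1.0, 0.4]
opening: 0.153
finger_force: 30.0
```

Handle gripped: the opening is 13.5 mm, as expected. I'll lift and carry it above the spatula lane.

Request:
{"fn": "step_arm", "kwargs": {"steps": [[0,0,-3,0,0,0,1],[0,0,-5,0,0,0,1],[0.36,-4.46,-1.6,0,0,0,1],[0.36,-4.46,-1.6,0,0,0,1],[0.36,-4.46,-1.6,0,0,0,1],[0.36,-4.46,-1.6,0,0,0,1],[0.36,-4.46,-1.6,0,0,0,1],[0.36,-4.46,0,0,0,0,1]]}}

```text
clock: 4.2
tool_pos: [0.5752, 0.1212, 0.1807]
eef_rot: [-0.114, 0.993, 0.0, 0.001]
contact_force: [0.4, -0.4, -1.4]
opening: 0.152
finger_force: 30.0
```

Request:
{"fn": "step_arm", "kwargs": {"steps": [[0.36,-4.46,0,0,0,0,1],[0.36,-4.46,0,0,0,0,1],[0.36,-4.46,0,0,0,0,1],[0.36,-4.46,0,0,0,0,1],[0,0,0,0,0,6.6,1],[0,0,0,0,0,0,1],[0,0,0,0,0,0,1]]}}

```text
clock: 5.08
tool_pos: [0.6008, -0.0533, 0.1796]
eef_rot: [-0.059, 0.998, 0.0, -0.0]
contact_force: [0.4, 0.8, -2.0]
opening: 0.155
finger_force: 30.0
```

```bash
python3 - <<'E'
from h import *
w=snap('wrist','w2');st=r.get_state();print(st['clock'],st['tool_pos'],R.from_quat(st['eef_rot']).as_matrix().round(3).tolist(),st['contact_force'])
E
```

```text
5.125 [ 0.60086012 -0.05321868  0.17964   ] [[-0.993, -0.117, -0.0], [-0.117, 0.993, 0.001], [0.0, 0.001, -1.0]] [-0.4018259   0.44863084 -1.23805775]
```

View pics/w2.png

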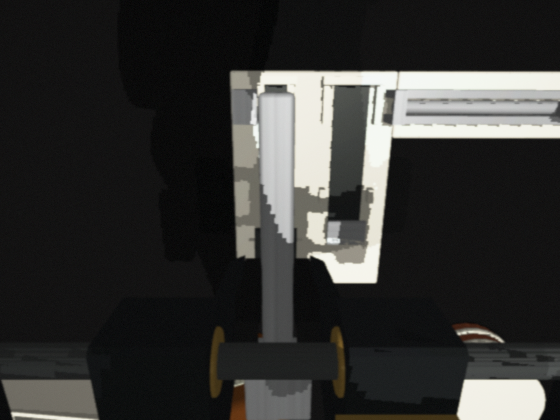

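The picture shows the handle held from (277,95) downward. The tray's rear edge is at row 71 and its left edge at column 233. The bracket lane lies around columns 331-365, its lip is at (346,232), and the bolt is at (480,105). Next I'll fit the tray edges and find the held handle in the tool frame.

```bash
cat >> h.py <<'E'
def edge(s,horiz,lo,hi,at0,at1,sgn,win=8):
    """Subpixel edge points; horiz: edge scanned along rows for columns lo..hi; expected at0..at1; sgn=+1 dark->bright"""
    g=cv2.GaussianBlur(cv2.cvtColor(s['pixels'],cv2.COLOR_RGB2GRAY),(3,3),0).astype(float)
    if horiz: g=g.T          # g[i] is a line scanned along its index
    P=[]
    for i in range(lo,hi):
        c=int(round(at0+(at1-at0)*(i-lo)/max(1,hi-lo))); seg=np.diff(g[i,c-win:c+win+1])*sgn
        k=seg.argmax()
        if seg[k]<6: continue
        wts=np.clip(seg[max(0,k-1):k+2],0,None); P.append((i,c-win+max(0,k-1)+.5+(wts*np.arange(len(wts))).sum()/wts.sum()))
    P=np.array(P); k=np.polyfit(P[:,0],P[:,1],1)
    for _ in range(3):
        e=np.abs(P[:,1]-np.polyval(k,P[:,0])); P=P[e<=max(.5,2*np.median(e))]; k=np.polyfit(P[:,0],P[:,1],1)
    Q=np.array([(lo,np.polyval(k,lo)),(hi,np.polyval(k,hi))]); return Q if horiz else Q[:,::-1]
def line(s,Q,z):
    A,B=[onz(s,*q,z)[:2] for q in Q]; return A,B
def deg(A,B):
    d=B-A; return np.degrees(np.arctan2(d[1],d[0]))
E
python3 - <<'E'
from h import *
w=load('w2')
E={'rear x-92':(edge(w,1,300,385,71,71,1),'x',-92),'wing x-40':(edge(w,1,410,550,138,138,-1),'x',-40),'right y66':(edge(w,0,160,275,390,379,-1),'y',66),'left y-66':(edge(w,0,90,240,232,236,1),'y',-66),'far x97':(edge(w,1,345,374,283,283,-1),'x',97),'wing rear x-92':(edge(w,1,400,550,71,71,1),'x',-92)}
L={}
for k,(Q,ax,val) in E.items():
    A,B=line(w,Q,.006); a=deg(A,B); L[k]=(A,B); print(k,Q.round(1).tolist(),A.round(4),B.round(4),round(a%180,2))
# fit tray pose
from scipy.optimize import least_squares
def res(p):
    c,s=np.cos(p[2]),np.sin(p[2]);o=[]
    for k,(Q,ax,val) in E.items():
        for X in L[k]:
            d=X-p[:2]; t=(c*d[0]+s*d[1],-s*d[0]+c*d[1])['xy'.index(ax)]; o.append(t*1000-val)
    return o
f=least_squares(res,[.6,-.024,.11],loss='soft_l1',x_scale=[.01,.01,.01]);print('tray',f.x[:2].round(4),np.degrees(f.x[2]).round(2),np.round(f.fun,1))
# handle in tool frame
st=r.get_state();T=R.from_quat(st['eef_rot'])
for sg,at in((1,(261,261)),(-1,(293,294))):
    Q=edge(w,0,110,175,*at,sg,6); 
    print('handle',Q.round(1).tolist(),[T.inv().apply(onz(w,*q,.1698)-st['tool_pos']).round(4).tolist() for q in Q])
Q=edge(w,1,266,290,95,95,1);print('tail',[T.inv().apply(onz(w,*q,.1698)-st['tool_pos']).round(4).tolist() for q in Q])
t=load('t0')
for pw,pt in (((233,71.3),(333.5,222.5)),):
    print(tri((w,*pw),(t,*pt)))
E
```

```text
rear x-92 [[300.0, 70.5], [385.0, 70.6]] [ 0.5063 -0.0463] [0.4987 0.0197] 96.61
wing x-40 [[410.0, 137.6], [550.0, 137.6]] [0.5473 0.0512] [0.5339 0.1662] 96.67
right y66 [[388.8, 160.0], [377.1, 275.0]] [0.5678 0.0377] [0.6766 0.0503] 6.59
left y-66 [[230.1, 90.0], [235.6, 240.0]] [ 0.5272 -0.0994] [ 0.6563 -0.0846] 6.55
far x97 [[345.0, 282.6], [374.0, 282.7]] [0.6882 0.0218] [0.685 0.049] 96.64
wing rear x-92 [[400.0, 70.5], [550.0, 71.4]] [0.4972 0.0313] [0.4842 0.148 ] 96.35
tray [ 0.5963 -0.0252] 6.52 [ 0.3  0.2  0.1 -0.2 -0.2 -0.1  0.1  0.2 -0.3 -0.4  0.   0.4]
handle [[259.7, 110.0], [260.7, 175.0]] [[0.0749, -0.0066, 0.0099], [0.0501, -0.0066, 0.0098]]
handle [[291.6, 110.0], [290.6, 175.0]] [[0.0749, 0.0052, 0.0099], [0.0501, 0.0051, 0.0099]]
tail [[0.0808, -0.0042, 0.0099], [0.0808, 0.0045, 0.0099]]
(array([ 0.51300958, -0.10031815,  0.00134424]), np.float64(0.0030508912966590745))
```

Tray fit: origin (0.5963,-0.0252), yaw 6.5°, residuals within 0.4 mm on the 6 mm plane. The handle is parallel to tool x, with its tail 80.8 mm behind. I'll go lower above the entry point, tilt, and check.

Request:
{"fn": "step_arm", "kwargs": {"steps": [[0.73,-0.07,3,0,0,0.2,1],[0.73,-0.06,3,0,0,0,1],[0,0,2.5,0,0,0,1],[0,0,1,0,0,0,1],[0,0,0,0,7,0,1],[0,0,0,0,0,0,1],[0,0,0,0,0,0,1]]}}

```text
clock: 6.0
tool_pos: [0.5868, -0.0571, 0.085]
eef_rot: [-0.055, 0.997, -0.003, -0.06]
contact_force: [0.7, -1.7, -0.6]
opening: 0.15
finger_force: 30.0
```

```bash
python3 - <<'E'
from h import *
w=snap('wrist','w3');st=r.get_state();M=R.from_quat(st['eef_rot']).as_matrix();print(st['clock'],st['tool_pos'],M.round(3).tolist())
o=np.array([.5963,-.0252]);c,s=np.cos(np.radians(6.5)),np.sin(np.radians(6.5))
d=st['tool_pos'][:2]-o;print('tcp tray',c*d[0]+s*d[1],-s*d[0]+c*d[1],'tilt',np.degrees(np.arcsin(M[2,0])),'yaw',np.degrees(np.arctan2(-M[1,0],-M[0,0])))
for nm,(x,y,z) in {'tail wall':(-82,-30,18),'guideL':(-52,-39,15),'guideR':(-52,-21,15),'corner':(-92,-66,6),'brk lip':(27,30,24),'brk tail':(-82,30,8)}.items():
    print(nm,proj(w,(o[0]+(c*x-s*y)/1e3,o[1]+(s*x+c*y)/1e3,z/1e3)).round(0))
cv2.imwrite('pics/w3b.png',cv2.resize(w['pixels'][:,:,::-1],(800,600)))
E
```

```text
6.05 [ 0.58634086 -0.05736894  0.0850718 ] [[-0.987, -0.11, -0.12], [-0.11, 0.994, -0.014], [0.12, -0.0, -0.993]]
tcp tray -0.013536752882125653 -0.030834742320095195 tilt 6.919771450309704 yaw 6.335655335959986
tail wall [278. 128.]
guideL [263. 181.]
guideR [294. 181.]
corner [216. 111.]
brk lip [379. 314.]
brk tail [382. 128.]
```

View pics/w3b.png

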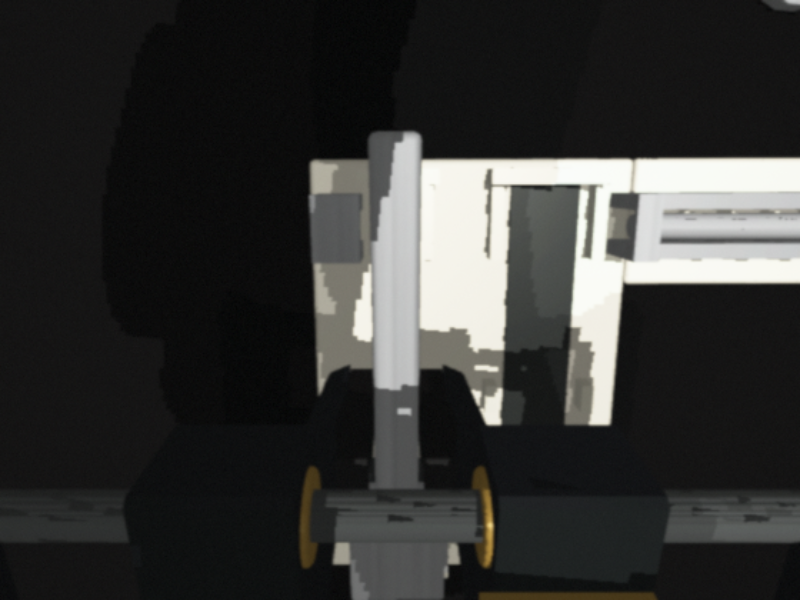

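The picture shows the handle's tail at (395,132), over the tail wall of the spatula lane. The bracket lane is at columns 509-582. I'll refit the tray from this closer view.

```bash
cat >> h.py <<'E'
from scipy.optimize import least_squares
def fit_tray(s,spec,p0=(.5963,-.0252,.1135)):
    L=[(line(s,edge(s,*e),.006),ax,v) for e,ax,v in spec]
    def res(p):
        c,q=np.cos(p[2]),np.sin(p[2])
        return [((c*(X-p[:2])[0]+q*(X-p[:2])[1]) if ax=='x' else (-q*(X-p[:2])[0]+c*(X-p[:2])[1]))*1e3-v for l,ax,v in L for X in l]
    f=least_squares(res,p0,loss='soft_l1',x_scale=.01); return f.x,np.round(f.fun,1)
def tcp_tray(p):
    st=r.get_state();c,q=np.cos(p[2]),np.sin(p[2]);d=st['tool_pos'][:2]-p[:2];M=R.from_quat(st['eef_rot']).as_matrix()
    return np.round([1e3*(c*d[0]+q*d[1]),1e3*(-q*d[0]+c*d[1]),1e3*st['tool_pos'][2],np.degrees(np.arcsin(M[2,0])),np.degrees(np.arctan2(-M[1,0],-M[0,0])-p[2])],2)
E
python3 - <<'E'
from h import *
w=load('w3')
p,e=fit_tray(w,[((1,300,430,112,112,1),'x',-92),((1,445,550,198,198,-1),'x',-40),((0,205,290,440,430,-1),'y',66),((0,118,250,218,221,1),'y',-66)])
print(p[:2].round(4),np.degrees(p[2]).round(2),e)
for _ in range(4): snap('wrist','j'); print(tcp_tray((.5963,-.0252,.1135)))
st=r.get_state();T=R.from_quat(st['eef_rot'])
# handle edges at top face: tool z=+9.8mm plane
for sg,at in((1,(259,261)),(-1,(295,294))):
    Q=edge(w,0,115,230,*at,sg,5);o=[]
    for q in Q:
        a,d=ray(w,*q);a=T.inv().apply(a-st['tool_pos']);d=T.inv().apply(d);o.append((a+d*(.0098-a[2])/d[2]).round(4).tolist())
    print(o)
E
```

```text
[ 0.5966 -0.0254] 6.75 [-0.1  0.2 -0.1  0.  -0.1 -0.3 -0.2  0.6]
[-13.71 -30.89  85.1    6.95  -0.17]
[-13.71 -30.97  85.08   6.96  -0.18]
[-13.67 -30.97  85.05   6.97  -0.18]
[-13.55 -30.93  85.02   6.97  -0.18]
[[0.0726, -0.0071, 0.0098], [0.0263, -0.0055, 0.0098]]
[[0.0726, 0.0054, 0.0098], [0.0263, 0.0055, 0.0098]]
```

Request:
{"fn": "step_arm", "kwargs": {"steps": [[0,0.11,0,0,0,-0.25,1],[-0.22,0,1.74,0,0,0,1],[-0.21,0,1.74,0,0,0,1],[-0.07,0,0.6,0,0,0,1],[-0.07,0,0.6,0,0,0,1],[0,0,0,0,0,0,1],[0,0,0,0,0,0,1]]}}

```text
clock: 7.12
tool_pos: [0.5868, -0.0562, 0.0379]
eef_rot: [-0.057, 0.997, -0.003, -0.061]
contact_force: [0.6, -0.8, -1.4]
opening: 0.155
finger_force: 30.0
```

```bash
python3 - <<'E'
from h import *
snap('wrist','j'); print(tcp_tray((.5965,-.0253,.1152)),r.get_state()['contact_force'])
E
```

```text
[-13.11 -29.53  37.97   6.95  -0.04] [-0.17308127 -0.07392487 -1.6794083 ]
```

Request:
{"fn": "step_arm", "kwargs": {"steps": [[-0.42,0,-0.04,0,0,0,1],[-0.42,0,-0.04,0,0,0,1],[-0.42,0,-0.04,0,0,0,1],[-0.38,0,-0.04,0,0,0,1],[0,0,0,0,0,0,1]]}}

```text
clock: 7.8
tool_pos: [0.6032, -0.0542, 0.0371]
eef_rot: [-0.057, 0.997, -0.003, -0.061]
contact_force: [-0.9, 0.3, -1.7]
opening: 0.157
finger_force: 30.0
```

```bash
python3 - <<'E'
from h import *
snap('wrist','j'); print(tcp_tray((.5965,-.0253,.1152)),r.get_state()['contact_force'])
E
```

```text
[  3.01 -29.54  37.06   7.01  -0.04] [ 0.18024921 -0.13368457 -2.16207882]
```

Request:
{"fn": "step_arm", "kwargs": {"steps": [[0.02,0,0.22,0,-1.4,0,1],[0.03,0,0.22,0,-1.4,0,1],[0.03,0,0.22,0,-1.4,0,1],[0.04,0,0.22,0,-1.4,0,1],[0.04,0,0.22,0,-1.4,0,1],[0,0,0,0,0,0,1],[0,0,0,0,0,0,1]]}}

```text
clock: 8.72
tool_pos: [0.6006, -0.0545, 0.0264]
eef_rot: [-0.057, 0.998, 0.0, -0.0]
contact_force: [-0.2, 0.4, -1.5]
opening: 0.151
finger_force: 30.0
```

```bash
python3 - <<'E'
from h import *
snap('wrist','j'); print(tcp_tray((.5965,-.0253,.1152)),r.get_state()['contact_force'])
E
```

```text
[ 8.900e-01 -2.949e+01  2.642e+01 -1.000e-02 -4.000e-02] [-0.44540377  0.33176089 -1.84974895]
```

Request:
{"fn": "step_arm", "kwargs": {"steps": [[0,0,0.05,0,0,0,1],[0,0,0.04,0,0,0,1],[0,0,0,0,0,0,1]]}}

```text
clock: 9.15
tool_pos: [0.6007, -0.0545, 0.0258]
eef_rot: [-0.057, 0.998, 0.0, 0.0]
contact_force: [-1.3, 0.2, 3.0]
opening: 0.153
finger_force: 30.0
```

Request:
{"fn": "step_arm", "kwargs": {"steps": [[0,0,0,0,0,0,0.3],[0,0,0,0,0,0,0.3],[0,0,0,0,0,0,0.3],[0,0,-3,0,0,0,0.3],[0,0,-6,0,0,0,0],[0,0,-6,0,0,0,0],[0,0,0,0,0,0,0]]}}

```text
clock: 10.02
tool_pos: [0.6036, -0.0543, 0.1801]
eef_rot: [-0.057, 0.998, 0.0, 0.005]
contact_force: [-0.6, -0.3, -0.2]
opening: 0.5
finger_force: 0.0
```

```bash
python3 - <<'E'
from h import *
w=snap('wrist','w4');P=(.5965,-.0253,.1152); print(tcp_tray(P),r.get_state()['contact_force'])
cv2.imwrite('pics/w4b.png',cv2.resize(w['pixels'][40:360,130:450,::-1],(600,600)))
E
```

```text
[ 1.8200e+00 -2.9840e+01  1.7748e+02 -2.6000e-01 -6.0000e-02] [-0.57348791  0.2841232  -0.94302253]
```

View pics/w4b.png

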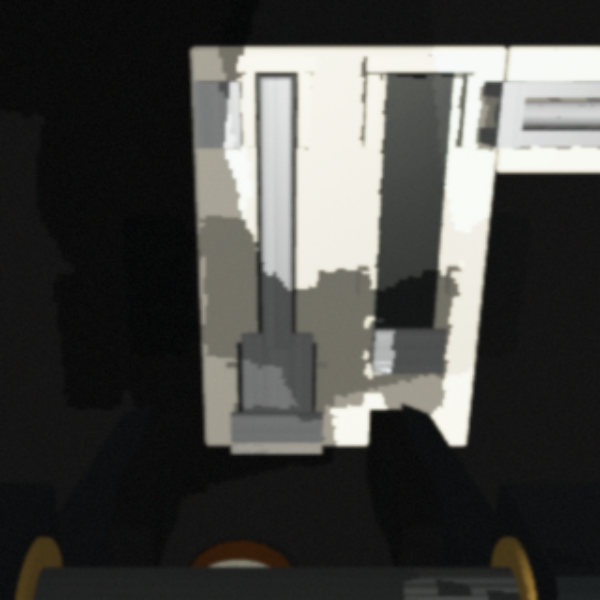

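The spatula is seated: the blade is under its lip at (277,420) and the tail is between the guides at (275,90), just ahead of the wall. On to the bracket.

Request:
{"fn": "step_arm", "kwargs": {"steps": [[1.87,-4.13,0,0,0,0,-0.3],[1.87,-4.13,0,0,0,0,-0.3],[1.87,-4.13,0,0,0,0,-0.3],[1.87,-4.13,0,0,0,0,-0.3],[1.87,-4.13,0,0,0,0,-0.3],[1.87,-4.13,0,0,0,0,-0.3],[1.87,-4.13,0,0,0,8,-0.3],[0,0,0,0,0,0,-0.3]]}}

```text
clock: 11.08
tool_pos: [0.4996, -0.3616, 0.1728]
eef_rot: [0.017, 1.0, -0.001, -0.003]
contact_force: [-0.6, 0.5, 0.0]
opening: 0.647
finger_force: 0.0
```

```bash
python3 - <<'E'
from h import *
r.snapshot('wrist');r.snapshot('wrist')
w=snap('wrist','w5');st=r.get_state();M=R.from_quat(st['eef_rot']).as_matrix();print(st['clock'],st['tool_pos'],M.round(3).tolist())
p=comp(w,(200,20,360,300),120);q=rows(p);print(q[::12].round(1))
h=q[q[:,2]>.85*np.median(q[:,2])][4:-4];k=np.polyfit(h[:,0],h[:,1],1)
v0,v1=q[0,0]-.5,q[-1,0]+.5
A=onz(w,np.polyval(k,v0),v0,.008);B=onz(w,np.polyval(k,v1),v1,.008)
print('tail',A,'nose',B,np.linalg.norm(A-B),deg(A[:2],B[:2]),'mid',(A+B)/2)
t=load('t0');a=load('s0')
for s,b in((t,(400,200,432,255)),(a,(140,120,200,165))): print(tri((w,*p.mean(0)),(s,*comp(s,b,90).mean(0))))
E
```

```text
11.225 [ 0.50342587 -0.35514496  0.17396875] [[-1.0, 0.023, -0.001], [0.023, 1.0, 0.003], [0.002, 0.003, -1.0]]
[[116.  275.5  38. ]
 [128.  275.5  42. ]
 [140.  275.5  42. ]
 [152.  275.5  42. ]
 [164.  275.   41. ]
 [176.  275.   41. ]
 [188.  275.5  40. ]
 [200.  275.   39. ]
 [212.  275.   39. ]
 [224.  275.   39. ]
 [236.  275.   25. ]
 [248.  275.   25. ]]
tail [ 0.44290102 -0.3558174   0.008     ] nose [ 0.56522883 -0.35983592  0.008     ] 0.12239379717842774 -1.8815168821571704 mid [ 0.50406492 -0.35782666  0.008     ]
(array([ 0.50152954, -0.35869971, -0.00650688]), np.float64(0.0046529100812984486))
(array([ 0.49903367, -0.3599919 ,  0.00530856]), np.float64(0.007225275611019841))
```

Request:
{"fn": "step_arm", "kwargs": {"steps": [[-0.05,-0.27,3,0,0,0.6,-0.3],[0,0,4,0,0,0,-0.3],[0,0,4,0,0,0,-0.3],[0,0,2.5,0,0,0,-0.3],[0,0,1.2,0,0,0,-0.3],[0,0,0.6,0,0,0,-0.3],[0,0,0,0,0,0,-0.3]]}}

```text
clock: 12.1
tool_pos: [0.5044, -0.3591, 0.0226]
eef_rot: [0.017, 1.0, 0.0, 0.0]
contact_force: [-0.4, 0.2, 0.5]
opening: 0.65
finger_force: 0.0
```

Request:
{"fn": "step_arm", "kwargs": {"steps": [[0,0,0,0,0,0,0.2],[0,0,0,0,0,0,1],[0,0,0,0,0,0,1],[0,0,0,0,0,0,1]], "force": 30}}

```text
clock: 12.6
tool_pos: [0.5042, -0.3594, 0.0227]
eef_rot: [0.018, 1.0, 0.0, 0.0]
contact_force: [-0.2, 0.7, 4.6]
opening: 0.347
finger_force: 30.0
```

The grip is 3 mm too high, so I'll regrip lower.

Request:
{"fn": "step_arm", "kwargs": {"steps": [[0,0,0,0,0,0,0],[0,0,0,0,0,0,0],[0,0,0.33,0,0,0,0],[0,0,0,0,0,0,0],[0,0,0,0,0,0,1],[0,0,0,0,0,0,1],[0,0,0,0,0,0,1],[0,0,0,0,0,0,1]], "force": 30}}

```text
clock: 13.6
tool_pos: [0.5038, -0.3594, 0.0188]
eef_rot: [0.018, 1.0, 0.0, -0.0]
contact_force: [0.6, -1.1, -1.1]
opening: 0.357
finger_force: 30.0
```

Request:
{"fn": "step_arm", "kwargs": {"steps": [[0,0,-3,0,0,0,1],[0,0,-5,0,0,0,1],[-0.52,4.52,-2,0,0,0,1],[-0.52,4.52,-2,0,0,0,1],[-0.52,4.52,-2,0,0,0,1],[-0.52,4.52,-2,0,0,0,1],[-0.52,4.52,0,0,0,0,1],[-0.52,4.52,0,0,0,0,1]]}}

```text
clock: 14.6
tool_pos: [0.5449, -0.0883, 0.1795]
eef_rot: [0.018, 1.0, 0.0, 0.0]
contact_force: [-0.2, -0.2, -0.1]
opening: 0.354
finger_force: 30.0
```

Request:
{"fn": "step_arm", "kwargs": {"steps": [[-0.52,4.52,0,0,0,0,1],[-0.52,4.52,0,0,0,0,1],[0,0,0,0,0,-8.6,1],[0,0,0,0,0,0,1],[0,0,0,0,0,0,1],[0,0,0,0,0,0,1]]}}

```text
clock: 15.35
tool_pos: [0.5582, -0.0006, 0.1791]
eef_rot: [-0.056, 0.998, 0.0, -0.0]
contact_force: [0.3, -0.5, -0.8]
opening: 0.357
finger_force: 30.0
```

```bash
python3 - <<'E'
from h import *
w=snap('wrist','w6');st=r.get_state();T=R.from_quat(st['eef_rot']);print(tcp_tray((.5965,-.0253,.1152)),st['contact_force'],st['opening'])
cv2.imwrite('pics/w6b.png',cv2.resize(w['pixels'][:,:,::-1],(800,600)))
E
```

```text
[-3.5100e+01  2.9090e+01  1.7909e+02  1.0000e-02 -1.7000e-01] [ 0.37148417  0.0670078  -1.96302708] 0.3558385927679745
```

View pics/w6b.png

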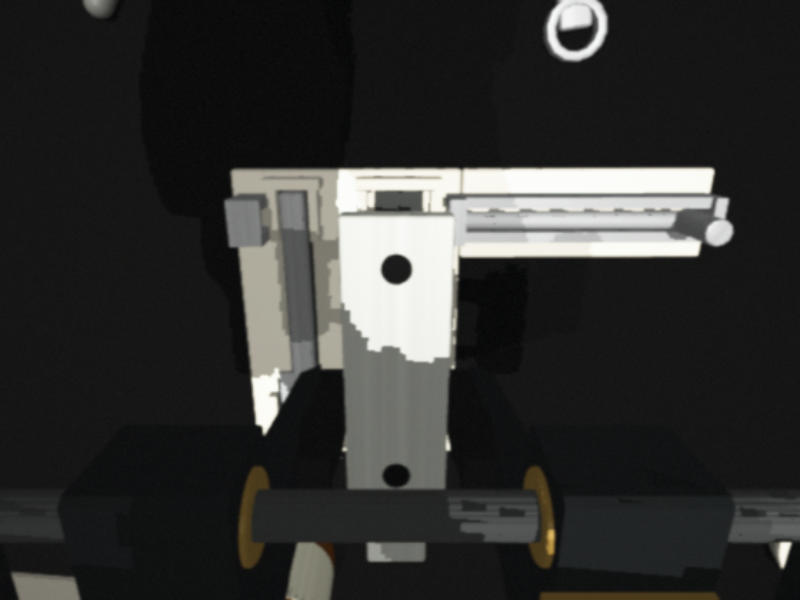

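The bracket is held straight: tail edge at (397,214), sides at columns 342 and 452. The bolt knob shows at (718,232) and the spatula is still seated. I'll measure it in the tool frame.

```bash
python3 - <<'E'
from h import *
w=load('w6');st=r.get_state();T=R.from_quat(st['eef_rot'])
def tf(q):
    a,d=ray(w,*q);a=T.inv().apply(a-st['tool_pos']);d=T.inv().apply(d);return (a+d*(.0108-a[2])/d[2]).round(4).tolist()
for e in((0,160,240,239,241,1,6),(0,160,240,317,315,-1,6),(1,245,310,150,150,1,6)):
    print([tf(q) for q in edge(w,*e)])
# tail height: tail right corner against tray known? refit tray
p,e=fit_tray(w,[((1,330,480,118,118,1),'x',-92),((1,340,480,179,179,-1),'x',-40),((0,122,280,163,182,1),'y',-66)]);print(p,np.degrees(p[2]),e)
# knob and bolt
print('knob top',onz(w,718*.7,232*.7,.0585),proj(w,(0,0,0)))
E
```

```text
[[0.0559, -0.0161, 0.0108], [0.0218, -0.0157, 0.0108]]
[[0.0558, 0.0157, 0.0108], [0.0218, 0.017, 0.0108]]
[[0.0596, -0.0127, 0.0108], [0.0595, 0.0125, 0.0108]]
[ 0.59611664 -0.02486051  0.11349248] 6.502640334812172 [ 0.2 -0.2  0.   0.1  0.1 -0.1]
knob top [0.50960578 0.15208735 0.0585    ] [  437.95451068 -1190.03741102]
```

Request:
{"fn": "step_arm", "kwargs": {"steps": [[0,0.1,3,0,0,-0.1,1],[0,0,4,0,0,0,1],[0,0,3,0,0,0,1],[0,0,1.4,0,0,0,1],[0,0,0,0,8,0,1],[0,0,0,0,0,0,1],[0,0,0,0,0,0,1]]}}

```text
clock: 16.27
tool_pos: [0.5583, 0.0013, 0.0655]
eef_rot: [-0.058, 0.996, -0.004, -0.068]
contact_force: [-0.6, 0.4, -0.8]
opening: 0.355
finger_force: 30.0
```

```bash
python3 - <<'E'
from h import *
snap('wrist','w7'); print(tcp_tray((.5964,-.0251,.1143)),r.get_state()['contact_force'])
E
```

```text
[-35.32  30.48  65.51   7.9    0.11] [-0.28563906 -0.40392852 -1.24376787]
```

Request:
{"fn": "step_arm", "kwargs": {"steps": [[-0.14,-0.04,1,0,0,0,1],[-0.14,0,1,0,0,0,1],[-0.06,0,0.4,0,0,0,1],[-0.06,0,0.4,0,0,0,1],[0,0,0,0,0,0,1],[0,0,0,0,0,0,1]]}}

```text
clock: 17.08
tool_pos: [0.5585, 0.0011, 0.037]
eef_rot: [-0.058, 0.996, -0.004, -0.069]
contact_force: [0.4, 0.4, -0.2]
opening: 0.358
finger_force: 30.0
```

```bash
python3 - <<'E'
from h import *
snap('wrist','j'); print(tcp_tray((.5964,-.0251,.1143)),r.get_state()['contact_force'])
E
```

```text
[-34.64  30.34  37.01   7.97   0.12] [-0.49304019 -0.93374257 -0.98752633]
```

Request:
{"fn": "step_arm", "kwargs": {"steps": [[-0.43,-0.02,-0.05,0,0,0,1],[-0.43,0,-0.05,0,0,0,1],[-0.43,0,-0.06,0,0,0,1],[-0.43,0,-0.06,0,0,0,1],[0,0,0,0,0,0,1],[0,0,0,0,0,0,1]]}}

```text
clock: 17.88
tool_pos: [0.5754, 0.0029, 0.0366]
eef_rot: [-0.058, 0.996, -0.004, -0.07]
contact_force: [-0.5, -0.1, -1.1]
opening: 0.356
finger_force: 30.0
```

```bash
python3 - <<'E'
from h import *
snap('wrist','j'); print(tcp_tray((.5964,-.0251,.1143)),r.get_state()['contact_force'])
E
```

```text
[-17.74  30.11  36.58   8.02   0.12] [ 0.04303312 -0.44096691 -1.32488938]
```

Request:
{"fn": "step_arm", "kwargs": {"steps": [[0.03,0,0.2,0,-1.6,0,1],[0.03,0,0.2,0,-1.6,0,1],[0.04,0,0.2,0,-1.6,0,1],[0.04,0,0.19,0,-1.6,0,1],[0.05,0,0.19,0,-1.6,0,1],[0,0,0,0,0,0,1],[0,0,0,0,0,0,1]]}}

```text
clock: 18.8
tool_pos: [0.5731, 0.0027, 0.0271]
eef_rot: [-0.058, 0.998, 0.0, -0.0]
contact_force: [-0.3, 0.3, -0.5]
opening: 0.354
finger_force: 30.0
```

```bash
python3 - <<'E'
from h import *
snap('wrist','j'); print(tcp_tray((.5964,-.0251,.1143)),r.get_state()['contact_force'])
E
```

```text
[-1.985e+01  3.019e+01  2.711e+01 -1.000e-02  1.100e-01] [ 0.06221339  0.17148913 -1.47176621]
```

Request:
{"fn": "step_arm", "kwargs": {"steps": [[0,0,0.05,0,0,0,1],[0,0,0,0,0,0,1],[0,0,0,0,0,0,0],[0,0,0,0,0,0,0],[0,0,0,0,0,0,0],[0,0,-3,0,0,0,0],[0,0,-6,0,0,0,0],[0,0,-6,0,0,0,0]]}}

```text
clock: 19.85
tool_pos: [0.5724, 0.0024, 0.1778]
eef_rot: [-0.058, 0.998, 0.0, -0.001]
contact_force: [0.8, -0.6, 0.9]
opening: 0.503
finger_force: 0.0
```

Request:
{"fn": "step_arm", "kwargs": {"steps": [[0,0,0,0,0,0,0],[0,0,0,0,0,0,0]]}}

```text
clock: 20.1
tool_pos: [0.5724, 0.0021, 0.1762]
eef_rot: [-0.058, 0.998, 0.0, -0.0]
contact_force: [-0.7, 0.2, -0.3]
opening: 0.502
finger_force: 0.0
```

```bash
python3 - <<'E'
from h import *
w=snap('wrist','w8'); print(tcp_tray((.5964,-.0251,.1143)),r.get_state()['contact_force'],r.get_state()['q'])
cv2.imwrite('pics/w8b.png',cv2.resize(w['pixels'][40:360,130:557,::-1],(800,600)))
E
```

```text
[-2.1210e+01  2.9780e+01  1.7537e+02  1.4000e-01  1.1000e-01] [-0.09262136 -0.7861096  -0.28660455] [ 0.15776509  0.75264027 -0.41558362  1.7953939   0.44751973  0.69057402
  1.17812335]
```

View pics/w8b.png

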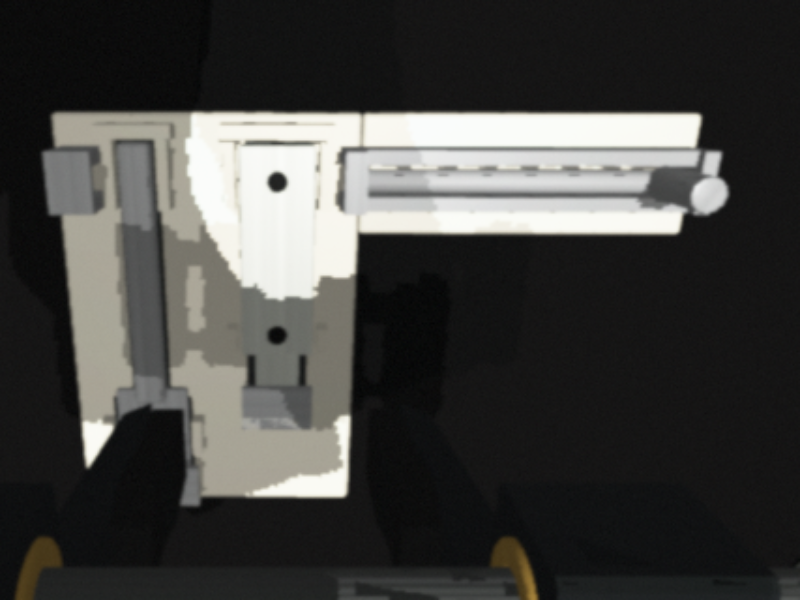

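Both parts lie in their lanes with their noses under the lips (bracket tail (278,145), tongue under the lip at (277,400)). The knob is at crop (710,195), which works out to about (-66,+186) mm in the tray frame, as it should be. I'll go above the knob.

Request:
{"fn": "step_arm", "kwargs": {"steps": [[1.12,3.9,0,0,0,0,0],[1.12,3.9,0,0,0,0,0],[1.12,3.9,0,0,0,0,0],[1.12,3.92,0,0,0,0,0],[0,0,3,0,0,0,0],[0,0,2,0,0,0,0],[0,0,0,0,0,0,0],[0,0,0,0,0,0,0]]}}

```text
clock: 21.15
tool_pos: [0.5101, 0.1524, 0.1263]
eef_rot: [-0.058, 0.998, 0.0, -0.0]
contact_force: [-0.5, -0.7, 1.1]
opening: 0.498
finger_force: 0.0
```

```bash
python3 - <<'E'
from h import *
w8=load('w8');w=snap('wrist','w9'); P=(.5964,-.0251,.1143);print(tcp_tray(P),r.get_state()['contact_force'])
def tr(X):
    c,s=np.cos(P[2]),np.sin(P[2]);d=X[:2]-P[:2];return np.array([c*d[0]+s*d[1],-s*d[0]+c*d[1]])*1e3
print('w8 knob',tr(onz(w8,508.9,144,.0585)))
k=proj(w,onz(w8,508.9,144,.0585));print('expected px',k)
c=cv2.HoughCircles(cv2.medianBlur(cv2.cvtColor(w['pixels'],cv2.COLOR_RGB2GRAY),3),cv2.HOUGH_GRADIENT,1,20,param1=80,param2=12,minRadius=8,maxRadius=28)
for q in (c[0] if c is not None else []):
    if np.hypot(*(q[:2]-k))<40: print(q,tr(onz(w,q[0],q[1],.0585)),tri((w,*q[:2]),(w8,508.9,144)))
E
```

```text
[-6.5190e+01  1.8621e+02  1.2676e+02 -1.0000e-02  1.1000e-01] [-0.3533168   0.56135043  0.2666102 ]
w8 knob [-65.67942785 186.78964887]
expected px [278.33404391 233.73994054]
[292.5 216.5  20.7] [-76.4968063  194.94721608] (array([0.50847252, 0.1630909 , 0.03954469]), np.float64(0.006955493364327538))
[277.5 232.5  11. ] [-66.46773789 186.29812131] (array([0.50947316, 0.1525959 , 0.05863716]), np.float64(0.0008530205615620725))
```

The knob's top triangulates at 58.6 mm, in place under the tool. I'll descend and grip it.

Request:
{"fn": "step_arm", "kwargs": {"steps": [[0.08,0,3,0,0,0,0],[0,0,2.5,0,0,0,0],[0,0,1.2,0,0,0,0],[0,0,0.35,0,0,0,0],[0,0,0,0,0,0,1],[0,0,0,0,0,0,1],[0,0,0,0,0,0,1],[0,0,0,0,0,0,1]], "force": 30}}

```text
clock: 22.2
tool_pos: [0.5097, 0.1526, 0.0565]
eef_rot: [-0.058, 0.998, 0.001, 0.0]
contact_force: [0.3, 0.2, 2.6]
opening: 0.148
finger_force: 30.0
```

Request:
{"fn": "step_arm", "kwargs": {"steps": [[0,-1.3,0,0,0,0,1],[0,-1.3,0,0,0,0,1],[0,-1.3,0,0,0,0,1],[0,-1.3,0,0,0,0,1],[0,-1.3,0,0,0,0,1],[0,-1.3,0,0,0,0,1],[0,-1.3,0,0,0,0,1],[0,-1.3,0,0,0,0,1]]}}

```text
clock: 23.2
tool_pos: [0.5217, 0.0487, 0.0565]
eef_rot: [-0.058, 0.998, 0.001, 0.0]
contact_force: [-0.1, 4.1, 6.6]
opening: 0.146
finger_force: 30.0
```

Request:
{"fn": "step_arm", "kwargs": {"steps": [[0,-0.5,0,0,0,0,1],[0,-0.4,0,0,0,0,1],[0,-0.3,0,0,0,0,1],[0,-0.2,0,0,0,0,1],[0,0,0,0,0,0,1]]}}

```text
clock: 23.82
tool_pos: [0.5227, 0.0408, 0.0565]
eef_rot: [-0.061, 0.998, 0.005, 0.001]
contact_force: [-4.9, 13.2, 6.4]
opening: 0.15
finger_force: 30.0
```

```bash
python3 - <<'E'
from h import *
w=snap('wrist','w10'); print(tcp_tray((.5964,-.0251,.1143)),r.get_state()['contact_force'],r.get_state()['opening'])
E
```

```text
[-65.75  73.88  56.48  -0.12   0.39] [-3.3876618  13.37907012  6.01894049] 0.14694280990731684
```

The force has risen to 13 N about 112 mm into the travel. I'll check where the keeper is and push a bit further.

Request:
{"fn": "step_arm", "kwargs": {"steps": [[0,-0.3,0,0,0,0,1],[0,-0.3,0,0,0,0,1],[0,0,0,0,0,0,1]]}}

```text
clock: 24.25
tool_pos: [0.5227, 0.0405, 0.0565]
eef_rot: [-0.063, 0.998, 0.009, 0.001]
contact_force: [-6.2, 23.9, 5.6]
opening: 0.149
finger_force: 30.1
```

```bash
python3 - <<'E'
from h import *
P=(.5964,-.0251,.1143);w=snap('wrist','w11'); print(tcp_tray(P),r.get_state()['contact_force'])
def tr(X):
    c,s=np.cos(P[2]),np.sin(P[2]);d=X[:2]-P[:2];return (np.array([c*d[0]+s*d[1],-s*d[0]+c*d[1]])*1e3).round(1)
w8=load('w8')
for z in(.0235,.03,.0335): print(z,tr(onz(w8,182.3,136,z)),tr(onz(w8,154,136,z)))
cv2.imwrite('pics/w11b.png',cv2.resize(w['pixels'][:,:,::-1],(800,600)))
E
```

```text
[-65.73  73.56  56.5   -0.19   0.68] [-6.42620074 23.89138485  6.53099757]
0.0235 [-65.8 -43.3] [-65.8 -65. ]
0.03 [-66.8 -41.6] [-66.7 -62.8]
0.0335 [-67.2 -40.7] [-67.2 -61.7]
```

View pics/w11b.png

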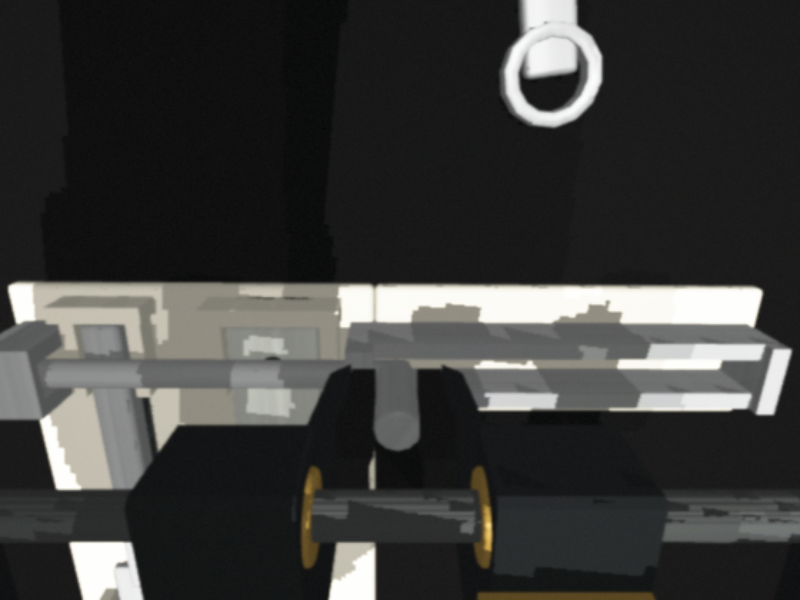

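```bash
python3 - <<'E'
from h import *
P=(.5964,-.0251,.1143);w=load('w11');c,s=np.cos(P[2]),np.sin(P[2])
W=lambda x,y,z:(P[0]+(c*x-s*y)/1e3,P[1]+(s*x+c*y)/1e3,z/1e3)
for y in(-40,-44,-48,-54.4,-58): print(y,proj(w,W(-66,y,28.5))/.7)
print('knob top expected',[ (y,(proj(w,W(-66,y,58.5))/.7).round(0)) for y in (70,73.6,76)])
E
```

```text
-40 [ 54.86799562 379.02815674]
-44 [ 42.73531873 379.00550611]
-48 [ 30.59137045 378.98283445]
-54.4 [ 11.1375695  378.94651594]
-58 [1.82084261e-01 3.78926063e+02]
knob top expected [(70, array([384., 431.])), (73.6, array([396., 431.])), (76, array([405., 431.]))]
```

The keeper face is at y ≈ -43.5 mm and the tip at about -54.4 mm, so it is roughly 10 mm inside and hard against the stop. I'll unload, release and retreat.

Request:
{"fn": "step_arm", "kwargs": {"steps": [[0,0.5,0,0,0,0,1],[0,0.4,0,0,0,0,1],[0,0,0,0,0,0,1]]}}

```text
clock: 24.68
tool_pos: [0.5226, 0.0409, 0.0565]
eef_rot: [-0.059, 0.998, 0.003, 0.001]
contact_force: [-2.0, 9.0, 6.7]
opening: 0.151
finger_force: 30.0
```

Request:
{"fn": "step_arm", "kwargs": {"steps": [[0,0,0,0,0,0,0.4],[0,0,0,0,0,0,0.2],[0,0,0,0,0,0,0.2],[0,0,-3,0,0,0,0.2],[0,0,-5,0,0,0,0.2],[0,0,-5,0,0,0,0.2],[0,0,0,0,0,0,0.2],[0,0,0,0,0,0,0.2]]}}

```text
clock: 25.68
tool_pos: [0.5223, 0.0371, 0.1855]
eef_rot: [-0.058, 0.998, -0.0, -0.001]
contact_force: [-0.2, -0.9, 0.3]
opening: 0.406
finger_force: 0.0
```

```bash
python3 - <<'E'
from h import *
P=(.5964,-.0251,.1143);w=snap('wrist','w12'); print(tcp_tray(P),r.get_state()['contact_force'])
c,s=np.cos(P[2]),np.sin(P[2]);W=lambda x,y,z:(P[0]+(c*x-s*y)/1e3,P[1]+(s*x+c*y)/1e3,z/1e3)
print([(y,(proj(w,W(-66,y,58.5))*800/560).round(0)) for y in (70,73.6,77)])
cv2.imwrite('pics/w12b.png',cv2.resize(w['pixels'][:,:,::-1],(800,600)))
t=snap('top','t1')['pixels'].astype(int);t0=load('t0')['pixels'].astype(int)
for n,b in dict(dish=(178,140,213,174),stack=(233,123,270,160),bottle=(305,116,332,150),jar=(398,141,422,164),wrench=(265,243,297,300),marker=(336,242,361,286),green=(185,248,222,303)).items():
    d=abs(t-t0)[b[1]:b[3],b[0]:b[2]].max(2); print(n,(d>60).sum())
E
```

```text
[-6.6820e+01  7.0410e+01  1.8496e+02  1.3000e-01  8.0000e-02] [-0.17230694  0.22675139 -0.41960865]
[(70, array([396., 290.])), (73.6, array([403., 290.])), (77, array([409., 290.]))]
dish 0
stack 0
bottle 0
jar 0
wrench 0
marker 774
green 36
```

View pics/w12b.png

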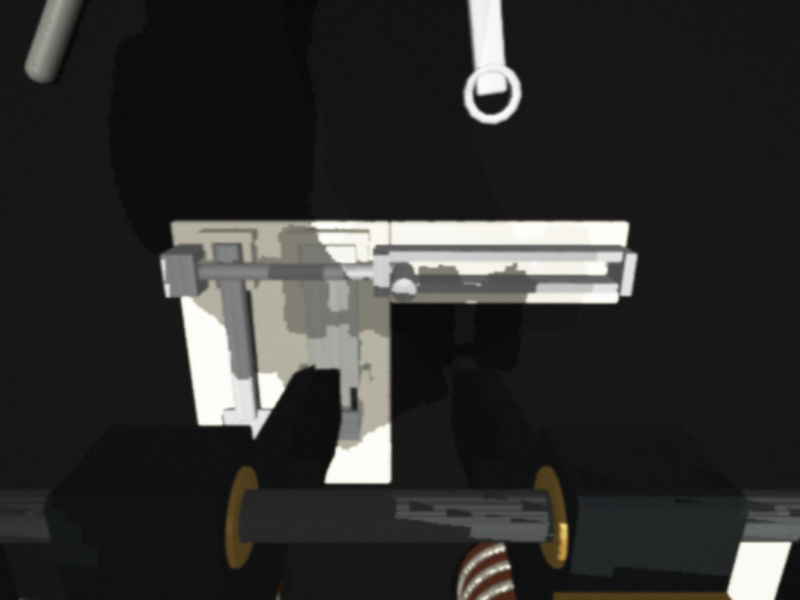

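The bolt rod (row 271) enters the keeper at (190,271), the knob at (403,288) is where a fully home bolt puts it, and both tails are under it. In the top view the marker area differs because the arm now covers it. The marker itself shows at (50,50) here, and the other bystanders are unchanged. Handing in.

```bash
python3 - <<'E'
from plant import r
print(r.finish_job())
E
```

```text
the job is handed in; nothing more can be done
None
```

The bracket and spatula are lying in their lanes with their noses under the lips, the bolt is fully home with its tip about 10 mm inside the keeper, and I handed the job in at about 26 s; I saw no bystander shift, though the arm hid the marker in the final top-view check.

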